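# Lock the honing spindle and hold the collar on its flat

## Robot

A 6-joint arm with a two-finger parallel gripper is mounted at the origin on the work surface. World frame = base frame: x ahead of the robot, y to its left, z up, the work surface at z = 0. Lengths are in mm, angles in rad, forces in N, time in s.
With the tool pointing down it reaches from about 400 to 925 mm from the base axis. Payload 12.5 kg.
Tool frame: the origin (TCP) lies midway between the tips of the shut fingers; the grasp point (between the pads) lies 19 mm behind it; z points along the fingers, y is the line along which they close (so a half turn about z gives the same grasp; the last joint's range is limited). The gripper opens to 95 mm and grips with 3 to 60 N. Pads are 20 mm wide; open, the fingers measure 119 mm over their backs; the gripper's body (75 mm by 180 mm) begins 59 mm behind the grasp point.
Start: joints at [-1.259, 0.491, 1.559, -0, 1.092, -0.106], TCP at [253.618, -571.248, 214.661] pointing down, gripper open.
Joint ranges: [-3.1, 3.1], [-0.84, 2.19], [0.05, 2.79], [-1.13, 4.28], [0.06, 2.93], [-2.69, 2.69]. Speed limits (rad/s): [2.22, 2.22, 2.79, 3.14, 3.14, 3.14].

## Interface

Orientations are given as [roll, pitch, yaw] about the fixed x, y, z axes, in that order (R = Rz(yaw) Ry(pitch) Rx(roll)).
In Python, from cell import * gives the robot as it stands. The module is installed in compiled form; this text tells all that it offers.
- The arm moves only by the tool arm_command, never from a script. Its arguments are lists of equal length, an entry for each row: "delta_pos": the shift along the world's x, y, z in units of 250 mm (1.0 is 250 mm), a list of three; "delta_rot": the turn, a rotation vector about the world's x, y, z in units of 90 degrees (1.0 is 90 degrees), a list of three; "claw": the closure, from 0 (fully open) to 1 (shut). In form: {"delta_pos": [[tx, ty, tz], ...], "delta_rot": [[wx, wy, wz], ...], "claw": [claw, ...]}. A call has exactly 5 rows; each row is the pose to reach, as a shift and turn from the pose commanded when the call began; what a row does not reach only later rows make up. A row lasts 1/12 s, in which the tool goes at most 41.7 mm and 7.16 degrees, less where a joint would pass 70% of its speed; a pose out of reach is approached as far as the arm can. A call with a number of a shift or a turn outside -1 to 1 is refused whole. A call with a gripper value outside its range is refused whole. The fingers move at their own pace and stop on an object; the grip force is fixed at half the most. Time passes only in rows, so rows that repeat a pose let the fingers close, or fill a call up. It gives the time, the measured TCP pose, the force, the opening and the grip force at its end, in the units of the state.
- state(): the state, without advancing time (a new reading comes with each control period).
- read_camera(name): name is "side" or "top"; returns the picture (420x560x3 uint8, red, green, blue); there is no depth.
- calibration(name): a dict with "camera_matrix" (3x3 intrinsics, pixels), "T" (4x4, takes a point from camera to world coordinates). Camera axes: x right, y down, z forward; pixel columns grow to the right and rows downward; lengths in mm; the calibration is good to about 2 mm. A picture is of the moment at which its call begins. calibration takes no time and is no camera call.
- job_done(): hands the job in; it is judged then, once.
The state is a dict: "t": time; "joints": joint angles; "qvel": joint speeds; "tau": joint torques, N m; "eef_pos": TCP position; "tcp_rot": TCP orientation; "ft_force": force on the tool from outside, world axes, zero at the start; "moment": the same for the moment, N m; "opening": opening from 0.0 (shut) to 1.0 (fully open); "grip_force": force on a finger pad.
Only numpy, scipy, OpenCV 4.12 (cv2) and the standard library are available. Lean on these libraries where they do the work, as an engineer would, in place of code of your own. Each camera call takes 0.05 s, during which the arm holds its last target. There are 200 camera calls.

## Task

On the green honing head, turn the upright spindle until its flat faces the lock bolt squarely, then slide the red-knobbed bolt fully home into the notch of the spindle's disc. Then put the black collar over the spindle with its brass set screw facing the flat, and finish while still holding the collar level there with the gripper, clear above the disc and with the end of the spindle standing out of it or flush. Leave the other things on the bench where they are.

Things in the scene. Friction and masses are not known exactly. Their poses are not given: they have to be found in the camera images.
- honer: fixed green honing head. Origin at bench height on the spindle's axis. Base plate 150 (x) by 247 (y, from -75 to +172), 12 thick. The lock bolt lies over the plate's +y side and slides along -y towards the spindle, under two steel staples (y = 66 and 157, 47 high). Heights above the bench: disc top 44, spindle end 106, bolt knob top 80.
- spindle (a joint): rotation of spindle and disc (rad), growing counter-clockwise seen from above. 0: flat and notch face the bolt (+y of honer). Starts 0.5 to 1.45; range -2.9 to 2.9. Stays where it is left; takes about 0.05 N m to turn.
- spindle_top (a point): centre of the spindle's upper end. z up, +y out of the flat (turns with the spindle). Steel shaft 26 diameter, 62 of it above the disc; one flat along all of it, 7 from the axis: 20 thick across the flat, 26 elsewhere. A red line on the end runs from the middle towards the flat.
- notch (a point): middle of the mouth of the notch in the aluminium disc at the spindle's foot, 48 from the axis, on the flat's side, at the disc's upper face. Disc 96 across, 30 to 44 above the bench; notch 14 wide, the only place where the bolt (10 diameter, round nose) goes in. Its rounded corners correct about 0.15 rad.
- bolt (a joint): travel of the lock bolt (m): 0 fully drawn, grows as it slides towards the spindle, 0.040 fully home at its stop, nose in the notch; starts 0 to 0.012. Friction about 2 N.
- bolt_knob (a point): centre of the top of the bolt's upright red knob, 80 above the bench. Knob 16 diameter, 54 to 80 above the bench, on a thinner stem; 135 from the spindle's axis when drawn, 95 when home.
- collar: loose black ring, 46 outside, 30 bore, 24 high, 0.10 to 0.21 kg. Origin at the centre of its underside, z up, +y towards its set screw, whose tip stands into the bore to 9.5 from the axis: it slides freely over the spindle only with the screw at the flat. White line on its upper face at the screw. It and the copper ring may stand in each other's place.
- collar_screw (a point): outer end of the collar's brass set screw head (10 diameter, standing out 5.5 from the ring), 28.5 from the collar's axis, 12 above its underside.
- spacer: plain copper-coloured spacer ring, 46 outside, 30 bore, 24 high, no screw; origin at the centre of its underside. A bystander: leave it.
- gouge_a: carving gouge with a yellow handle, 235 long, 26 thick, lying; origin under its middle. A bystander: leave it.
- gouge_b: carving gouge with a red-brown handle, 235 long, lying; origin under its middle. A bystander: leave it.
- gouge_c: carving gouge with a yellow handle, 235 long, lying; origin under its middle. A bystander: leave it.
- mallet: round brown wood mallet standing on its head, 86 across, 220 high; origin at its foot. A bystander: leave it.
- glue: white glue jar with orange cap, 60 across, 130 high, standing; origin at its foot. A bystander: leave it.
- stone: grey sharpening stone, 60 x 150 x 25, lying; origin under its middle. A bystander: leave it.

How it is judged:
By the outcome, as a careful person would: the job done as asked, in the order asked, and still so for the second after the job is handed in, while the arm keeps its last pose, push and grip.
It also fails if it takes over 53 s, if anything falls off the work surface, if the arm or the gripper's body presses on something with over 40 N, if the wrist force passes 120 N, or if a joint passes its speed limit or range.

## Working session

There is one attempt and no reset: what is moved stays moved. The work goes in short steps, Python scripts to look and compute and a tool call to move; the robot and the scene stay as the last step left them, time stands still between calls to the robot, and variables do not carry over. Pictures are saved under pics/ and viewed, at most 10 in all, crops included, and the job is handed in when it is done.

Besides the shell and the picture viewer there is one more tool, called after "Request:" as a command line: name --argument value ..., lists and objects as JSON in quotes. arm_command: Moves the arm, as the interface text tells. Shifts and turns lie within -1 to 1; 1 stands for 250 mm of shift or 90 degrees of turn. Its arguments: {"type":"object","properties":{"delta_pos":{"type":"array"},"delta_rot":{"type":"array"},"claw":{"type":"array"}},"required":["delta_pos","delta_rot","claw"]}

```bash
mkdir -p pics; python3 - <<'E'
from cell import *
import cv2,numpy as np
np.set_printoptions(suppress=True,precision=3)
for n in("top","side"):
    im=read_camera(n); cv2.imwrite(f"pics/{n}0.png",im[:,:,::-1]); c=calibration(n); print(n,c["camera_matrix"],c["T"])
print(state())
E
```

```text
top [[488.658   0.    278.747]
 [  0.    488.658 211.244]
 [  0.      0.      1.   ]] [[   0.022   -0.992    0.124  408.023]
 [  -1.      -0.022   -0.003   -8.008]
 [   0.006   -0.124   -0.992 1158.098]
 [   0.       0.       0.       1.   ]]
side [[533.451   0.    278.568]
 [  0.    533.451 216.697]
 [  0.      0.      1.   ]] [[ -0.816  -0.419   0.397  57.953]
 [ -0.577   0.599  -0.555 615.252]
 [ -0.005  -0.682  -0.731 932.13 ]
 [  0.      0.      0.      1.   ]]
{'t': 0.1, 'joints': array([-1.259,  0.492,  1.559, -0.   ,  1.092, -0.106]), 'qvel': array([ 0.001, -0.002, -0.001,  0.002, -0.   , -0.001]), 'tau': array([  0.004, -61.362, -25.86 ,   0.069,   0.047,  -0.   ]), 'eef_pos': array([ 253.561, -571.037,  214.113]), 'tcp_rot': array([-3.141, -0.   ,  0.418]), 'ft_force': array([-0.422, -0.234,  0.024]), 'moment': array([ 0.055,  0.04 , -0.037]), 'grip_force': 0.0, 'opening': 1.0043339572687402}
```

View pics/top0.png

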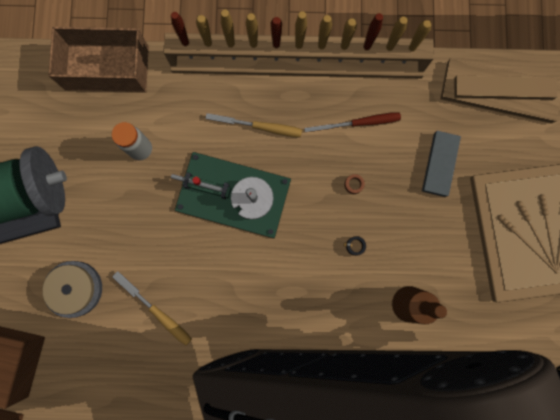

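View pics/side0.png

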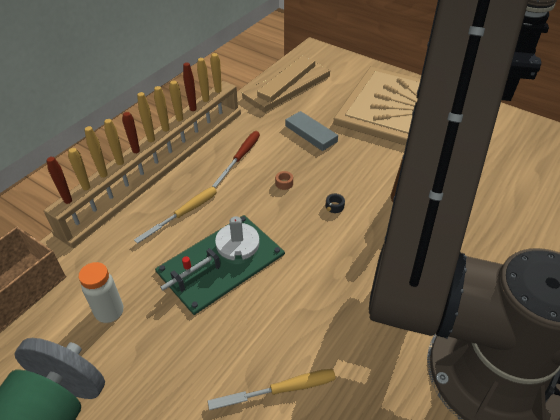

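The top view shows the honer with its disc at about (252,197), the red knob at (196,181) and the notch near (238,212). The black collar is at (356,245) and the copper ring at (354,184). I'll enlarge the details next.

```bash
python3 - <<'E'
import cv2,numpy as np
t=cv2.imread("pics/top0.png");s=cv2.imread("pics/side0.png")
r=lambda a,f:cv2.resize(a,None,fx=f,fy=f,interpolation=cv2.INTER_CUBIC)
a=r(t[145:245,160:300],4);b=r(t[230:262,340:372],6);c=r(s[185:220,318:353],6)
d=r(s[205:310,150:290],4)[:300]
o=np.zeros((600,800,3),np.uint8)
o[:400,:560]=a;o[:192,570:762]=b;o[200:410,570:780]=c
e=r(s[205:310,150:290],4)
cv2.imwrite("pics/crop1.png",cv2.convertScaleAbs(o,alpha=1.8))
cv2.imwrite("pics/crop2.png",cv2.convertScaleAbs(e,alpha=1.5))
E
```

```text
(no output)
```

View pics/crop1.png

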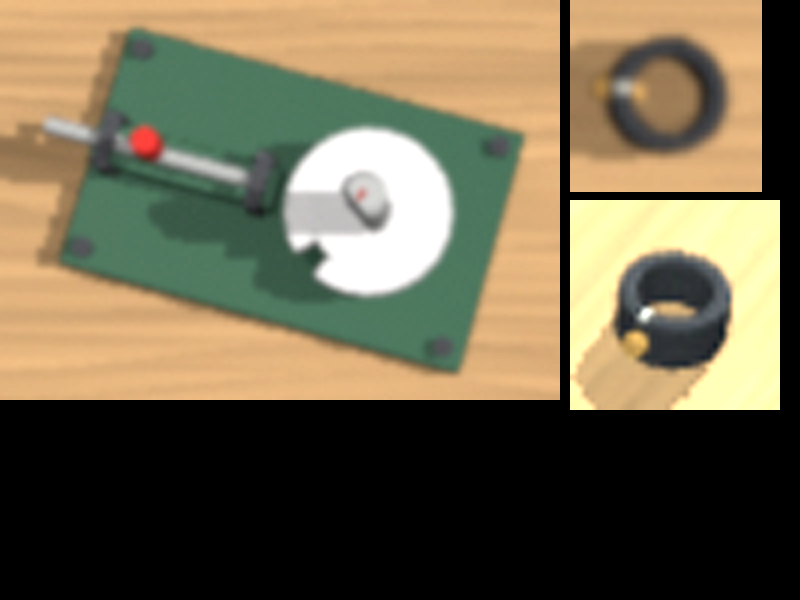

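View pics/crop2.png

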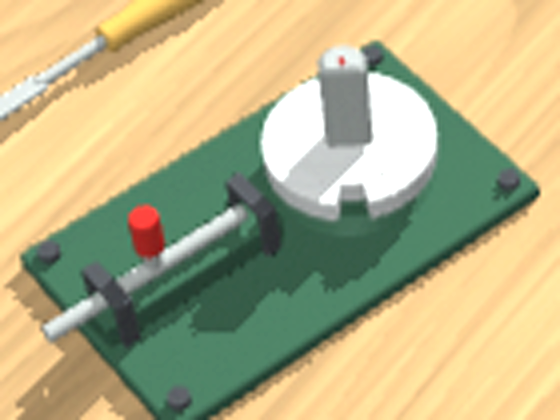

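The crops show the knob at crop1 (146,143) and the disc centred near (369,211), with the notch mouth near (308,258). The collar's screw points left in the top view, which is about +y world. Next I'll measure these.

```bash
cat > h.py <<'E'
from cell import *
import cv2,numpy as np
np.set_printoptions(suppress=True,precision=2)
def ray(n,uv,z):
    c=calibration(n);T=c["T"];d=T[:3,:3]@np.linalg.solve(c["camera_matrix"],[uv[0],uv[1],1.])
    o=T[:3,3];return o+d*(z-o[2])/d[2]
def proj(n,p):
    c=calibration(n);T=c["T"];q=c["camera_matrix"]@(T[:3,:3].T@(np.asarray(p,float)-T[:3,3]));return q[:2]/q[2]
def big(m,box):
    x0,y0,x1,y1=box;k=np.zeros_like(m);k[y0:y1,x0:x1]=m[y0:y1,x0:x1]
    cs=cv2.findContours(k,cv2.RETR_EXTERNAL,cv2.CHAIN_APPROX_NONE)[0];return max(cs,key=cv2.contourArea)
def masks(im):
    hsv=cv2.cvtColor(im,cv2.COLOR_RGB2HSV);h,s,v=cv2.split(hsv);u=lambda b:(b*255).astype(np.uint8)
    return dict(green=u((h>50)&(h<95)&(s>60)),white=u((s<40)&(v>110)),red=u(((h<5)|(h>175))&(s>190)&(v>90)),dark=u((v<70)&(s<130)),brass=u((h>12)&(h<25)&(s>140)))
E
python3 - <<'E'
from h import *
t=cv2.imread("pics/top0.png")[:,:,::-1].copy();s=cv2.imread("pics/side0.png")[:,:,::-1].copy()
m=masks(t)
c=big(m["green"],(160,140,300,245));r=cv2.minAreaRect(cv2.convexHull(c))
P=np.array([ray("top",p,12) for p in cv2.boxPoints(r)]);print("plate",P[:,:2].round(1).tolist())
print(P.mean(0),[np.linalg.norm(P[i]-P[i-1]).round(1) for i in range(4)],[np.degrees(np.arctan2(*(P[i]-P[i-1])[[1,0]])).round(1) for i in range(4)])
c=big(m["white"],(225,170,280,225));h=cv2.convexHull(c);(cx,cy),rad=cv2.minEnclosingCircle(h);print("disc px",cx,cy,rad,cv2.fitEllipse(h))
print("disc",ray("top",(cx,cy),44), ray("top",cv2.fitEllipse(h)[0],44))
for n,mm,box in(("top",m,(185,170,206,192)),("side",masks(s),(175,250,200,272))):
    c=big(mm["red"],box);M=cv2.moments(c);p=(M["m10"]/M["m00"],M["m01"]/M["m00"]);print(n,"knob",p,cv2.boundingRect(c),ray(n,p,80),ray(n,p,67))
c=big(m["dark"],(340,230,372,262));e=cv2.fitEllipse(cv2.convexHull(c));print("collar",e,cv2.boundingRect(c),ray("top",e[0],24),ray("top",e[0],12))
ms=masks(s);c=big(ms["dark"],(318,185,353,220));e=cv2.fitEllipse(cv2.convexHull(c));print("collar side",e,cv2.boundingRect(c),ray("side",e[0],12))
for n,b in(("top",(335,235,352,255)),("side",(318,200,332,220))):
    I=(t if n=="top" else s);x0,y0,x1,y1=b
    print(n,"brightest"); 
    try:
        c=big(masks(I)["brass"],b);print(c.mean(axis=(0,1)),ray(n,c.mean(axis=(0,1)),12))
    except Exception as ex: print(ex)
# notch mouth & crop px
for q in((308,258),(301,248),(319,267)): p=((q[0]+.5)/4-.5+160,(q[1]+.5)/4-.5+145);print("notch",p,ray("top",p,44))
for q in((352,204),): p=((q[0]+.5)/4-.5+150,(q[1]+.5)/4-.5+205);print("notch side",p,ray("side",p,44))
for q in((362,194),(367,190)): p=((q[0]+.5)/4-.5+160,(q[1]+.5)/4-.5+145);print("spindle end",p,ray("top",p,106))
for q in((624,87),(605,87)): p=((q[0]-570+.5)/6-.5+340,(q[1]+.5)/6-.5+230);print("screw line(24),head(12)",p,ray("top",p,24),ray("top",p,12))
for q in((645,313),(635,343)): p=((q[0]-570+.5)/6-.5+318,(q[1]-200+.5)/6-.5+185);print("side screw line(24),head(12)",p,ray("side",p,24),ray("side",p,12))
E
```

```text
plate [[548.5, 234.0], [691.5, 202.0], [630.4, -36.6], [489.1, -1.1]]
[589.9   99.59  12.  ] [np.float64(242.5), np.float64(146.6), np.float64(246.3), np.float64(145.7)] [np.float64(75.8), np.float64(-12.6), np.float64(-104.4), np.float64(165.9)]
disc px 251.71900939941406 197.38992309570312 20.728591918945312 ((251.77658081054688, 197.35748291015625), (40.96751403808594, 41.238224029541016), 88.3603515625)
disc [578.38  51.51  44.  ] [578.45  51.38  44.  ]
top knob (196.42528735632183, 180.2183908045977) (194, 178, 6, 6) [608.93 174.44  80.  ] [611.36 176.64  67.  ]
side knob (186.25555555555553, 262.55833333333334) (183, 257, 8, 12) [599.92 179.99  80.  ] [608.19 173.35  67.  ]
collar ((355.12799072265625, 245.53472900390625), (18.849674224853516, 20.445892333984375), 75.2710189819336) (345, 236, 21, 19) [ 473.92 -190.51   24.  ] [ 474.62 -192.44   12.  ]
collar side ((334.6947326660156, 203.22335815429688), (19.231325149536133, 19.532405853271484), 120.27796936035156) (325, 194, 20, 19) [ 471.7  -196.28   12.  ]
top brightest
[344.6 244.2] [ 477.2  -167.72   12.  ]
side brightest
[328.5 208.5] [ 474.66 -172.65   12.  ]
notch (236.625, 209.125) [550.33  85.39  44.  ]
notch (234.875, 206.625) [556.03  89.6   44.  ]
notch (239.375, 211.375) [545.26  78.91  44.  ]
notch side (237.625, 255.625) [545.65  84.65  44.  ]
spindle end (250.125, 193.125) [578.21  51.94 106.  ]
spindle end (251.375, 192.125) [580.48  49.28 106.  ]
screw line(24),head(12) (348.5833333333333, 244.08333333333334) [ 476.95 -175.3    24.  ] [ 477.68 -177.07   12.  ]
screw line(24),head(12) (345.4166666666667, 244.08333333333334) [ 476.79 -167.95   24.  ] [ 477.51 -169.64   12.  ]
side screw line(24),head(12) (330.0833333333333, 203.41666666666666) [ 474.96 -178.85   24.  ] [ 480.47 -189.34   12.  ]
side screw line(24),head(12) (328.4166666666667, 208.41666666666666) [ 469.53 -162.49   24.  ] [ 474.97 -172.77   12.  ]
```

Request:
arm_command --delta_pos '[[0,0,0.16],[0,0,0.32],[0.1,0.05,0.44],[0.25,0.15,0.44],[0.38,0.27,0.44]]' --delta_rot '[[0,0,0.05],[0,0,0.1],[0,0,0.15],[0,0,0.19],[0,0,0.19]]' --claw '[0,0,0,0,0]'

```text
t: 0.52
eef_pos: [345.1, -508.1, 326.1]
tcp_rot: [3.139, 0.001, 0.718]
ft_force: [1.1, -0.3, 0.1]
opening: 1.001
grip_force: 0.0
```

Request:
arm_command --delta_pos '[[0.1,0.14,0],[0.2,0.28,0],[0.28,0.42,0],[0.36,0.56,0],[0.44,0.7,0]]' --delta_rot '[[0,0,0],[0,0,0],[0,0,0],[0,0,0],[0,0,0]]' --claw '[0,0,0,0,0]'

```text
t: 0.93
eef_pos: [454.9, -330.6, 324.4]
tcp_rot: [-3.141, 0.0, 0.716]
ft_force: [0.3, -0.2, -0.1]
opening: 1.002
grip_force: 0.0
```

Request:
arm_command --delta_pos '[[0.1,0.14,0],[0.2,0.28,0],[0.28,0.42,0],[0.36,0.56,0],[0.44,0.7,0]]' --delta_rot '[[0,0,0],[0,0,0],[0,0,0],[0,0,0],[0,0,0]]' --claw '[0,0,0,0,0]'

```text
t: 1.35
eef_pos: [564.9, -155.6, 324.4]
tcp_rot: [-3.141, 0.0, 0.716]
ft_force: [1.1, -0.3, 0.2]
opening: 1.0
grip_force: 0.0
```

Request:
arm_command --delta_pos '[[0.01,0.15,0],[0.02,0.3,-0.04],[0.04,0.45,-0.1],[0.05,0.6,-0.16],[0.06,0.75,-0.24]]' --delta_rot '[[0,0,0],[0,0,0],[0,0,0],[0,0,0],[0,0,0]]' --claw '[0,0,0,0,0]'

```text
t: 1.77
eef_pos: [579.2, 30.9, 265.0]
tcp_rot: [3.141, -0.001, 0.716]
ft_force: [0.3, -0.7, 0.2]
opening: 1.001
grip_force: 0.0
```

Request:
arm_command --delta_pos '[[0,0.07,-0.12],[0,0.07,-0.24],[0,0.07,-0.36],[0,0.07,-0.42],[0,0.07,-0.42]]' --delta_rot '[[0,0,0],[0,0,0],[0,0,0],[0,0,0],[0,0,0]]' --claw '[0,0,0,0,0]'

```text
t: 2.18
eef_pos: [577.5, 46.7, 156.6]
tcp_rot: [-3.137, 0.005, 0.717]
ft_force: [-0.4, -0.0, 0.0]
opening: 0.993
grip_force: 0.0
```

```bash
python3 - <<'E'
from h import *
print(state()["eef_pos"],state()["tcp_rot"])
s=read_camera("side");c=s[150:310,150:330]
cv2.imwrite("pics/s1.png",cv2.convertScaleAbs(cv2.resize(c,None,fx=3.3,fy=3.3,interpolation=cv2.INTER_CUBIC)[:,:,::-1],alpha=1.5))
E
```

```text
[577.5   46.74 156.55] [-3.14  0.    0.72]
```

View pics/s1.png

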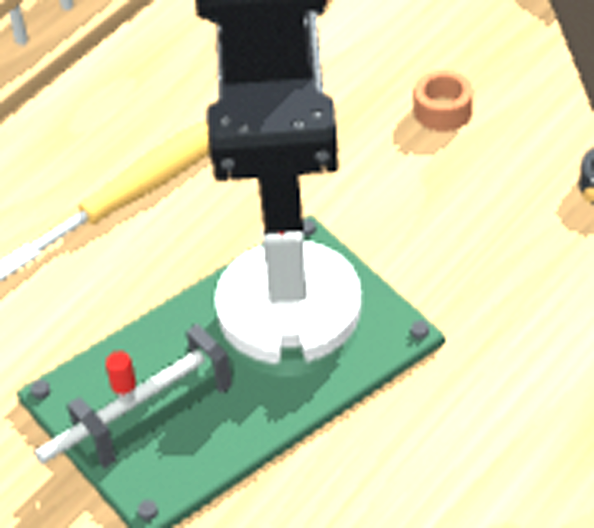

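The side view shows the gripper squared up over the spindle, with its near finger in line with the flat. The shaft is at (285,265) and the notch at (291,350). I'll descend and grip.

Request:
arm_command --delta_pos '[[0.01,0.01,-0.1],[0.01,0.01,-0.2],[0.01,0.01,-0.3],[0.01,0.01,-0.36],[0.01,0.01,-0.36]]' --delta_rot '[[0,0,0],[0,0,0],[0,0,0],[0,0,0],[0,0,0]]' --claw '[0,0,0,0,0.3]'

```text
t: 2.65
eef_pos: [581.1, 48.8, 68.7]
tcp_rot: [-3.14, 0.002, 0.716]
ft_force: [-0.4, 0.4, 0.1]
opening: 0.972
grip_force: 0.0
```

Request:
arm_command --delta_pos '[[0,0,0],[0,0,0],[0,0,0],[0,0,0],[0,0,0]]' --delta_rot '[[0,0,0],[0,0,0],[0,0,0],[0,0,0],[0,0,0]]' --claw '[1,1,1,1,1]'

```text
t: 3.07
eef_pos: [582.0, 49.0, 71.0]
tcp_rot: [3.141, -0.001, 0.716]
ft_force: [0.5, -0.3, -0.0]
opening: 0.64
grip_force: 0.0
```

Request:
arm_command --delta_pos '[[0,0,0],[0,0,0],[0,0,0],[0,0,0],[0,0,0]]' --delta_rot '[[0,0,0],[0,0,0],[0,0,0],[0,0,0],[0,0,0]]' --claw '[1,1,1,1,1]'

```text
t: 3.48
eef_pos: [581.6, 49.0, 70.0]
tcp_rot: [-3.142, 0.0, 0.716]
ft_force: [0.4, -0.2, -0.1]
opening: 0.287
grip_force: 0.0
```

Request:
arm_command --delta_pos '[[0,0,0],[0,0,0],[0,0,0],[0,0,0],[0,0,0]]' --delta_rot '[[0,0,0],[0,0,0],[0,0,0],[0,0,0],[0,0,0]]' --claw '[1,1,1,1,1]'

```text
t: 3.9
eef_pos: [581.0, 49.6, 70.0]
tcp_rot: [-3.14, 0.001, 0.716]
ft_force: [-3.3, 4.5, 1.9]
opening: 0.209
grip_force: 30.0
```

Request:
arm_command --delta_pos '[[-0.001,-0.001,0],[-0.003,-0.002,0],[-0.004,-0.002,0],[-0.005,-0.003,0],[-0.007,-0.003,0]]' --delta_rot '[[0,0,-0.06],[0,0,-0.12],[0,0,-0.18],[0,0,-0.24],[0,0,-0.3]]' --claw '[1,1,1,1,1]'

```text
t: 4.32
eef_pos: [580.1, 48.2, 70.0]
tcp_rot: [3.141, -0.0, 0.241]
ft_force: [1.8, -1.7, -1.5]
opening: 0.207
grip_force: 30.0
```

Request:
arm_command --delta_pos '[[-0.001,0,0],[-0.002,0,0],[-0.003,0,0],[-0.004,0,0],[-0.004,0,0]]' --delta_rot '[[0,0,-0.07],[0,0,-0.14],[0,0,-0.21],[0,0,-0.27],[0,0,-0.31]]' --claw '[1,1,1,1,1]'

```text
t: 4.73
eef_pos: [578.8, 47.3, 70.0]
tcp_rot: [3.14, 0.0, -0.247]
ft_force: [-1.0, -7.7, 1.3]
opening: 0.208
grip_force: 30.0
```

Request:
arm_command --delta_pos '[[0,0,0],[0,0,0],[0,0,0],[0,0,0],[0,0,0]]' --delta_rot '[[0,0,0],[0,0,0],[0,0,0],[0,0,0],[0,0,0]]' --claw '[1,1,1,1,1]'

```text
t: 5.15
eef_pos: [578.8, 47.3, 70.0]
tcp_rot: [3.14, 0.0, -0.242]
ft_force: [-0.8, -7.2, 0.3]
opening: 0.207
grip_force: 30.0
```

Request:
arm_command --delta_pos '[[0,0,0],[0,0,0],[0,0,0.04],[0,0,0.12],[0,0,0.22]]' --delta_rot '[[0,0,0],[0,0,0],[0,0,0],[0,0,0],[0,0,0]]' --claw '[0.3,0.3,0.3,0.3,0.3]'

```text
t: 5.57
eef_pos: [578.3, 48.4, 125.2]
tcp_rot: [3.141, 0.003, -0.242]
ft_force: [0.4, 0.6, 0.5]
opening: 0.5
grip_force: 0.0
```

Request:
arm_command --delta_pos '[[0.02,0.1,0],[0.05,0.2,0],[0.07,0.3,0],[0.1,0.4,0],[0.12,0.507,0]]' --delta_rot '[[0,0,0],[0,0,0],[0,0,0],[0,0,0],[0,0,0]]' --claw '[0.3,0.3,0.3,0.3,0.3]'

```text
t: 5.98
eef_pos: [609.4, 176.2, 126.1]
tcp_rot: [-3.141, -0.001, -0.242]
ft_force: [1.1, -1.7, 0.4]
opening: 0.698
grip_force: 0.0
```

```bash
python3 - <<'E'
from h import *
print(state()["eef_pos"],state()["tcp_rot"],state()["opening"])
s=read_camera("side");t=read_camera("top")
r=lambda c:cv2.convertScaleAbs(cv2.resize(c,None,fx=2.8,fy=2.8,interpolation=cv2.INTER_CUBIC)[:,:,::-1],alpha=1.5)
cv2.imwrite("pics/s2.png",np.hstack([r(s[150:310,150:290]),r(t[100:260,160:300])]))
E
```

```text
[609.41 176.23 126.09] [-3.14 -0.   -0.24] 0.6976618704399732
```

View pics/s2.png

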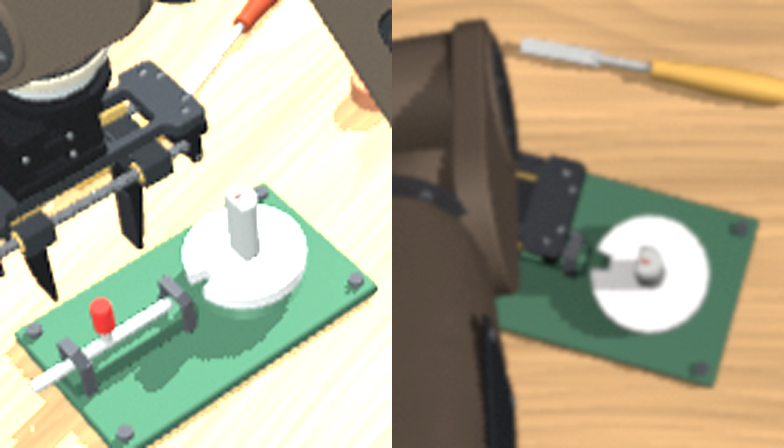

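The notch now faces the bolt, at left-panel (197,277), and the open fingers straddle the red knob at (102,315). I'll descend and grip the knob.

Request:
arm_command --delta_pos '[[0,0,-0.1],[0,0,-0.2],[0,0,-0.27],[0,0,-0.27],[0,0,-0.27]]' --delta_rot '[[0,0,0],[0,0,0],[0,0,0],[0,0,0],[0,0,0]]' --claw '[0.3,0.3,0.5,1,1]'

```text
t: 6.5
eef_pos: [608.7, 174.6, 57.7]
tcp_rot: [3.141, 0.001, -0.242]
ft_force: [-0.3, 0.5, 0.9]
opening: 0.547
grip_force: 0.0
```

Request:
arm_command --delta_pos '[[0,0,0],[0,0,0],[0,0,0],[0,0,0],[0,0,0]]' --delta_rot '[[0,0,0],[0,0,0],[0,0,0],[0,0,0],[0,0,0]]' --claw '[1,1,1,1,1]'

```text
t: 6.92
eef_pos: [609.1, 175.0, 58.2]
tcp_rot: [-3.141, -0.001, -0.242]
ft_force: [0.0, -0.7, -0.2]
opening: 0.196
grip_force: 0.0
```

Request:
arm_command --delta_pos '[[0,0,0],[0,0,0],[0,0,0],[0,0,0],[0,0,0]]' --delta_rot '[[0,0,0],[0,0,0],[0,0,0],[0,0,0],[0,0,0]]' --claw '[1,1,1,1,1]'

```text
t: 7.33
eef_pos: [609.1, 175.0, 58.0]
tcp_rot: [-3.141, -0.001, -0.242]
ft_force: [-1.5, 0.5, 6.3]
opening: 0.16
grip_force: 30.0
```

Request:
arm_command --delta_pos '[[-0.005,-0.02,0],[-0.01,-0.04,0],[-0.015,-0.06,0],[-0.02,-0.08,0],[-0.025,-0.1,0]]' --delta_rot '[[0,0,0],[0,0,0],[0,0,0],[0,0,0],[0,0,0]]' --claw '[1,1,1,1,1]'

```text
t: 7.75
eef_pos: [602.8, 150.2, 58.0]
tcp_rot: [-3.141, -0.001, -0.242]
ft_force: [-0.6, 2.9, 5.9]
opening: 0.162
grip_force: 30.0
```

Request:
arm_command --delta_pos '[[-0.001,-0.004,0],[-0.002,-0.008,0],[-0.003,-0.012,0],[-0.004,-0.016,0],[-0.005,-0.02,0]]' --delta_rot '[[0,0,0],[0,0,0],[0,0,0],[0,0,0],[0,0,0]]' --claw '[1,1,1,1,1]'

```text
t: 8.17
eef_pos: [601.6, 145.3, 58.0]
tcp_rot: [-3.141, -0.001, -0.242]
ft_force: [-1.7, 2.5, 6.3]
opening: 0.161
grip_force: 30.0
```

Request:
arm_command --delta_pos '[[-0.0005,-0.002,0],[-0.001,-0.004,0],[-0.0015,-0.006,0],[-0.002,-0.008,0],[-0.002,-0.008,0]]' --delta_rot '[[0,0,0],[0,0,0],[0,0,0],[0,0,0],[0,0,0]]' --claw '[1,1,1,1,1]'

```text
t: 8.58
eef_pos: [601.0, 143.3, 58.0]
tcp_rot: [-3.141, -0.0, -0.242]
ft_force: [-1.9, 2.0, 6.2]
opening: 0.16
grip_force: 30.0
```

Request:
arm_command --delta_pos '[[-0.0005,-0.001,0],[-0.0005,-0.002,0],[-0.001,-0.003,0],[-0.001,-0.004,0],[-0.001,-0.004,0]]' --delta_rot '[[0,0,0],[0,0,0],[0,0,0],[0,0,0],[0,0,0]]' --claw '[1,1,1,1,1]'

```text
t: 9.0
eef_pos: [600.9, 142.6, 58.0]
tcp_rot: [-3.141, -0.001, -0.242]
ft_force: [-1.4, 4.2, 5.4]
opening: 0.16
grip_force: 30.0
```

Request:
arm_command --delta_pos '[[-0.0005,-0.001,0],[-0.0005,-0.002,0],[-0.001,-0.003,0],[-0.001,-0.004,0],[-0.001,-0.004,0]]' --delta_rot '[[0,0,0],[0,0,0],[0,0,0],[0,0,0],[0,0,0]]' --claw '[1,1,1,1,1]'

```text
t: 9.42
eef_pos: [600.9, 142.5, 58.1]
tcp_rot: [-3.139, -0.001, -0.242]
ft_force: [0.4, 10.0, 4.5]
opening: 0.163
grip_force: 30.0
```

Request:
arm_command --delta_pos '[[-0.0005,-0.001,0],[-0.0005,-0.002,0],[-0.001,-0.003,0],[-0.001,-0.004,0],[-0.001,-0.004,0]]' --delta_rot '[[0,0,0],[0,0,0],[0,0,0],[0,0,0],[0,0,0]]' --claw '[1,1,1,1,1]'

```text
t: 9.83
eef_pos: [600.9, 142.4, 58.1]
tcp_rot: [-3.138, -0.002, -0.242]
ft_force: [1.7, 17.1, 3.1]
opening: 0.16
grip_force: 30.0
```

Request:
arm_command --delta_pos '[[0,0,0],[0,0,0],[0,0,0.06],[0,0,0.2],[0,0,0.35]]' --delta_rot '[[0,0,0],[0,0,0],[0,0,0],[0,0,0],[0,0,0]]' --claw '[0,0,0,0,0]'

```text
t: 10.25
eef_pos: [599.1, 139.6, 144.4]
tcp_rot: [3.14, 0.004, -0.242]
ft_force: [0.6, -0.3, 0.2]
opening: 0.456
grip_force: 0.0
```

Request:
arm_command --delta_pos '[[-0.05,-0.14,0],[-0.1,-0.28,0],[-0.15,-0.42,0],[-0.2,-0.56,0],[-0.25,-0.7,0]]' --delta_rot '[[0,0,0.07],[0,0,0.14],[0,0,0.21],[0,0,0.28],[0,0,0.35]]' --claw '[0,0,0,0,0]'

```text
t: 10.67
eef_pos: [536.6, -36.6, 145.1]
tcp_rot: [3.141, 0.0, 0.314]
ft_force: [1.3, -0.2, 0.4]
opening: 0.806
grip_force: 0.0
```

Request:
arm_command --delta_pos '[[-0.05,-0.13,0],[-0.1,-0.26,0],[-0.15,-0.39,0],[-0.2,-0.5,0],[-0.25,-0.6,0]]' --delta_rot '[[0,0,0.07],[0,0,0.14],[0,0,0.21],[0,0,0.28],[0,0,0.35]]' --claw '[0,0,0,0,0]'

```text
t: 11.08
eef_pos: [474.1, -186.9, 145.0]
tcp_rot: [-3.141, 0.0, 0.862]
ft_force: [1.0, -0.1, -0.2]
opening: 0.997
grip_force: 0.0
```

Request:
arm_command --delta_pos '[[0,0,0],[0,0,0],[0,0,0],[0,0,0],[0,0,0]]' --delta_rot '[[0,0,0.07],[0,0,0.14],[0,0,0.21],[0,0,0.28],[0,0,0.34]]' --claw '[0,0,0,0,0]'

```text
t: 11.5
eef_pos: [474.8, -185.3, 144.9]
tcp_rot: [-3.141, 0.0, 1.397]
ft_force: [-0.1, -0.5, 0.2]
opening: 1.002
grip_force: 0.0
```

```bash
python3 - <<'E'
from h import *
print(state()["eef_pos"],state()["tcp_rot"],state()["opening"])
s=read_camera("side");t=read_camera("top")
r=lambda c:cv2.convertScaleAbs(cv2.resize(c,None,fx=3.2,fy=3.2,interpolation=cv2.INTER_CUBIC)[:,:,::-1],alpha=1.6)
cv2.imwrite("pics/s3.png",np.vstack([np.hstack([r(s[215:305,150:270]),r(s[150:240,270:390])]),np.hstack([r(t[150:240,165:285]),r(t[180:270,290:410])])]))
E
```

```text
[ 474.85 -185.29  144.91] [-3.14  0.    1.4 ] 1.0021200497478204
```

View pics/s3.png

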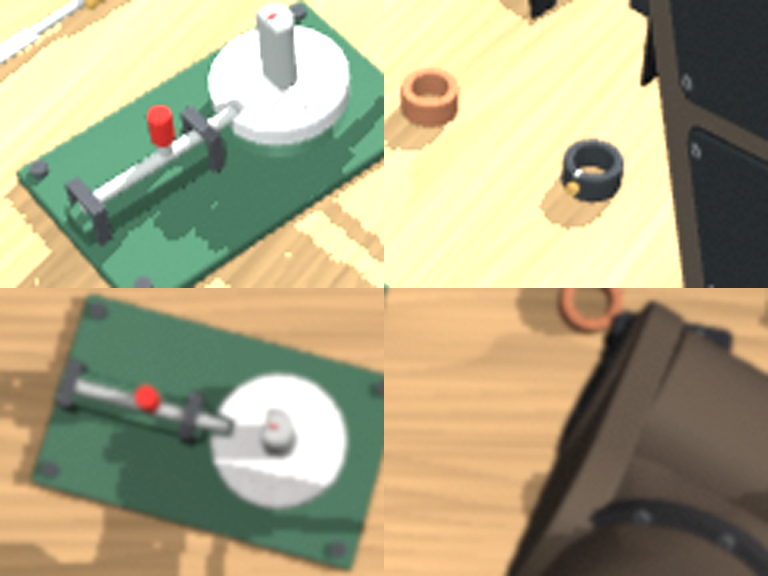

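The bolt is home: its nose is in the disc notch at upper-left (235,110). The collar and copper ring haven't moved. I'll grip the collar once at each of two crossed angles so it centres in the gripper both ways.

Request:
arm_command --delta_pos '[[0,-0.01,-0.08],[0,-0.02,-0.16],[0,-0.03,-0.24],[0,-0.03,-0.32],[0,-0.03,-0.38]]' --delta_rot '[[0,0,0.07],[0,0,0.14],[0,0,0.21],[0,0,0.28],[0,0,0.35]]' --claw '[0,0,0,0,0]'

```text
t: 12.02
eef_pos: [474.7, -192.5, 48.6]
tcp_rot: [-3.141, -0.001, 1.943]
ft_force: [-0.6, -0.4, -0.4]
opening: 1.002
grip_force: 0.0
```

Request:
arm_command --delta_pos '[[0,0,-0.03],[0,0,-0.06],[0,0,-0.11],[0,0,-0.16],[0,0,-0.19]]' --delta_rot '[[0,0,0.07],[0,0,0.14],[0,0,0.17],[0,0,0.17],[0,0,0.17]]' --claw '[0,0,0,0,0]'

```text
t: 12.43
eef_pos: [474.8, -192.4, 1.5]
tcp_rot: [-3.141, -0.001, 2.205]
ft_force: [0.0, 0.7, -0.4]
opening: 1.002
grip_force: 0.0
```

Request:
arm_command --delta_pos '[[0,0,0],[0,0,0],[0,0,0],[0,0,0],[0,0,0]]' --delta_rot '[[0,0,0],[0,0,0],[0,0,0],[0,0,0],[0,0,0]]' --claw '[1,1,1,1,1]'

```text
t: 12.85
eef_pos: [475.4, -192.7, 3.2]
tcp_rot: [3.141, 0.001, 2.208]
ft_force: [-0.4, -1.0, -0.1]
opening: 0.707
grip_force: 0.0
```

Request:
arm_command --delta_pos '[[0,0,0],[0,0,0],[0,0,0],[0,0,0],[0,0,0]]' --delta_rot '[[0,0,0],[0,0,0],[0,0,0],[0,0,0],[0,0,0]]' --claw '[1,1,1,1,1]'

```text
t: 13.27
eef_pos: [475.2, -192.6, 2.8]
tcp_rot: [3.141, 0.0, 2.208]
ft_force: [-1.5, -1.2, 4.0]
opening: 0.475
grip_force: 30.0
```

Request:
arm_command --delta_pos '[[0,0,0],[0,0,0],[0,0,0],[0,0,0],[0,0,0]]' --delta_rot '[[0,0,0],[0,0,0],[0,0,0],[0,0,-0.03],[0,0,-0.1]]' --claw '[0.15,0.15,0.15,0.15,0.15]'

```text
t: 13.68
eef_pos: [475.2, -192.5, 2.5]
tcp_rot: [3.142, -0.0, 2.05]
ft_force: [1.0, 0.4, -1.2]
opening: 0.767
grip_force: 0.0
```

Request:
arm_command --delta_pos '[[0,0,0],[0,0,0],[0,0,0],[0,0,0],[0,0,0]]' --delta_rot '[[0,0,-0.07],[0,0,-0.14],[0,0,-0.21],[0,0,-0.28],[0,0,-0.35]]' --claw '[0.15,0.15,0.15,0.15,0.15]'

```text
t: 14.1
eef_pos: [475.2, -192.5, 2.5]
tcp_rot: [-3.142, -0.0, 1.496]
ft_force: [0.3, -0.4, 0.0]
opening: 0.852
grip_force: 0.0
```

Request:
arm_command --delta_pos '[[0,0,0],[0,0,0],[0,0,0],[0,0,0],[0,0,0]]' --delta_rot '[[0,0,-0.07],[0,0,-0.14],[0,0,-0.21],[0,0,-0.28],[0,0,-0.35]]' --claw '[0.15,0.15,0.15,0.15,0.15]'

```text
t: 14.52
eef_pos: [475.2, -192.5, 2.5]
tcp_rot: [-3.141, 0.0, 0.946]
ft_force: [0.4, -0.0, -0.4]
opening: 0.849
grip_force: 0.0
```

Request:
arm_command --delta_pos '[[0,0,0],[0,0,0],[0,0,0],[0,0,0],[0,0,0]]' --delta_rot '[[0,0,-0.07],[0,0,-0.14],[0,0,-0.2],[0,0,-0.2],[0,0,-0.2]]' --claw '[0.15,0.15,0.15,0.3,1]'

```text
t: 14.93
eef_pos: [475.2, -192.5, 2.5]
tcp_rot: [-3.142, 0.0, 0.641]
ft_force: [-0.5, 1.3, -0.7]
opening: 0.763
grip_force: 0.0
```

Request:
arm_command --delta_pos '[[0,0,0],[0,0,0],[0,0,0],[0,0,0],[0,0,0]]' --delta_rot '[[0,0,0],[0,0,0],[0,0,0],[0,0,0],[0,0,0]]' --claw '[1,1,1,1,1]'

```text
t: 15.35
eef_pos: [475.2, -192.5, 2.6]
tcp_rot: [3.141, 0.0, 0.638]
ft_force: [-0.8, 0.3, -0.1]
opening: 0.481
grip_force: 30.0
```

Request:
arm_command --delta_pos '[[0,0,0],[0,0,0],[0,0,0],[0,0,0],[0,0,0]]' --delta_rot '[[0,0,0],[0,0,0],[0,0,0],[0,0,0],[0,0,0]]' --claw '[1,1,1,1,1]'

```text
t: 15.77
eef_pos: [475.2, -192.5, 2.6]
tcp_rot: [3.141, -0.0, 0.638]
ft_force: [-0.2, -0.3, -0.6]
opening: 0.485
grip_force: 30.0
```

Request:
arm_command --delta_pos '[[0,0,0.05],[0,0,0.15],[0,0,0.28],[0,0,0.41],[0,0,0.53]]' --delta_rot '[[0,0,0],[0,0,0],[0,0,0],[0,0,0],[0,0,0]]' --claw '[1,1,1,1,1]'

```text
t: 16.18
eef_pos: [474.9, -192.3, 136.7]
tcp_rot: [-3.141, 0.0, 0.638]
ft_force: [-0.2, -0.7, -1.5]
opening: 0.482
grip_force: 30.0
```

Request:
arm_command --delta_pos '[[0.03,0.08,0],[0.09,0.22,0],[0.15,0.36,0],[0.21,0.5,0],[0.26,0.62,0]]' --delta_rot '[[0,0,-0.01],[0,0,-0.03],[0,0,-0.05],[0,0,-0.065],[0,0,-0.065]]' --claw '[1,1,1,1,1]'

```text
t: 16.6
eef_pos: [540.6, -35.4, 135.1]
tcp_rot: [3.142, -0.0, 0.534]
ft_force: [0.5, -1.0, -0.8]
opening: 0.483
grip_force: 30.0
```

Request:
arm_command --delta_pos '[[0.05,0.12,0],[0.1,0.23,0],[0.14,0.33,0],[0.15,0.352,0],[0.15,0.352,0]]' --delta_rot '[[0,0,0],[0,0,0],[0,0,0],[0,0,0],[0,0,0]]' --claw '[1,1,1,1,1]'

```text
t: 17.02
eef_pos: [577.7, 51.9, 134.7]
tcp_rot: [-3.141, 0.0, 0.538]
ft_force: [0.3, 0.2, -0.5]
opening: 0.484
grip_force: 30.0
```

```bash
python3 - <<'E'
from h import *
st=state();print(st["eef_pos"],st["tcp_rot"],st["opening"],st["grip_force"])
s=read_camera("side");c=s[165:275,180:290]
cv2.imwrite("pics/s4.png",cv2.convertScaleAbs(cv2.resize(c,None,fx=5.4,fy=5.4,interpolation=cv2.INTER_CUBIC)[:,:,::-1],alpha=1.8))
cv2.imwrite("pics/s4raw.png",s[:,:,::-1])
# where things should project (crop coords) for collar centre at spindle axis
p=np.array([577.9,50.6]);cr=lambda q:((proj("side",q)-[180,165]+.5)*5.4).round(0)
for a in(70,76,82):
    d=np.array([np.cos(np.radians(a)),np.sin(np.radians(a))]);print(a,"head",cr([*(p+28.5*d),st["eef_pos"][2]-2.6+12]),"line",cr([*(p+19*d),st["eef_pos"][2]-2.6+24]))
print("spindle top",cr([*p,106]),"collar bottom",cr([*p,st["eef_pos"][2]-2.6]))
E
```

```text
[577.72  51.94 134.71] [-3.14  0.    0.54] 0.48398216187027393 29.99985805246979
70 head [222. 263.] line [241. 230.]
76 head [226. 267.] line [244. 233.]
82 head [231. 271.] line [247. 236.]
spindle top [293. 299.] collar bottom [289. 253.]
```

View pics/s4.png

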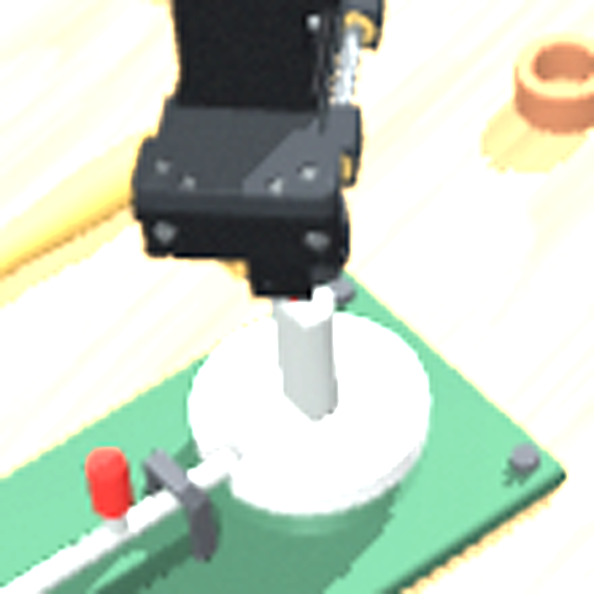

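The side view shows the collar held just above the spindle and mostly hidden by the near finger. Its brass screw head shows at (238,265), which matches a direction of about 76° once I allow for the side camera's offset. I'll lower it in small steps and watch the force.

Request:
arm_command --delta_pos '[[0,0,0],[0,0,-0.02],[0,0,-0.04],[0,0,-0.06],[0,0,-0.07]]' --delta_rot '[[0,0,0],[0,0,0],[0,0,0],[0,0,0],[0,0,0]]' --claw '[1,1,1,1,1]'

```text
t: 17.48
eef_pos: [577.2, 49.8, 116.6]
tcp_rot: [-3.141, 0.001, 0.535]
ft_force: [-0.4, 0.3, -1.3]
opening: 0.479
grip_force: 30.0
```

Request:
arm_command --delta_pos '[[0,0,-0.01],[0,0,-0.02],[0,0,-0.03],[0,0,-0.04],[0,0,-0.05]]' --delta_rot '[[0,0,0],[0,0,0],[0,0,0],[0,0,0],[0,0,0]]' --claw '[1,1,1,1,1]'

```text
t: 17.9
eef_pos: [577.7, 50.5, 104.9]
tcp_rot: [3.141, -0.0, 0.536]
ft_force: [-0.4, -0.0, -0.8]
opening: 0.479
grip_force: 30.0
```

Request:
arm_command --delta_pos '[[0,0,-0.01],[0,0,-0.02],[0,0,-0.03],[0,0,-0.04],[0,0,-0.05]]' --delta_rot '[[0,0,0],[0,0,0],[0,0,0],[0,0,0],[0,0,0]]' --claw '[1,1,1,1,1]'

```text
t: 18.32
eef_pos: [577.7, 50.5, 92.4]
tcp_rot: [3.141, -0.0, 0.536]
ft_force: [-0.5, 0.1, -0.6]
opening: 0.481
grip_force: 30.0
```

Request:
arm_command --delta_pos '[[0,0,-0.01],[0,0,-0.02],[0,0,-0.03],[0,0,-0.04],[0,0,-0.05]]' --delta_rot '[[0,0,0],[0,0,0],[0,0,0],[0,0,0],[0,0,0]]' --claw '[1,1,1,1,1]'

```text
t: 18.73
eef_pos: [577.7, 50.5, 79.8]
tcp_rot: [3.142, 0.0, 0.536]
ft_force: [-1.0, 0.5, -1.0]
opening: 0.482
grip_force: 30.0
```

Request:
arm_command --delta_pos '[[0,0,-0.01],[0,0,-0.02],[0,0,-0.03],[0,0,-0.04],[0,0,-0.05]]' --delta_rot '[[0,0,0],[0,0,0],[0,0,0],[0,0,0],[0,0,0]]' --claw '[1,1,1,1,1]'

```text
t: 19.15
eef_pos: [577.7, 50.5, 67.3]
tcp_rot: [3.142, 0.0, 0.536]
ft_force: [0.2, -0.5, -1.0]
opening: 0.478
grip_force: 30.0
```

Request:
arm_command --delta_pos '[[0,0,0],[0,0,0],[0,0,0],[0,0,0],[0,0,0]]' --delta_rot '[[0,0,0],[0,0,0],[0,0,0],[0,0,0],[0,0,0]]' --claw '[1,1,1,1,1]'

```text
t: 19.57
eef_pos: [577.7, 50.5, 67.7]
tcp_rot: [3.141, -0.0, 0.536]
ft_force: [-0.2, -0.0, -0.4]
opening: 0.479
grip_force: 30.0
```

```bash
python3 - <<'E'
from h import *
st=state();print(st["eef_pos"],st["tcp_rot"],st["opening"],st["grip_force"],st["ft_force"],st["moment"])
s=read_camera("side");c=s[185:285,170:280]
cv2.imwrite("pics/s5.png",cv2.convertScaleAbs(cv2.resize(c,None,fx=6,fy=6,interpolation=cv2.INTER_CUBIC)[:,:,::-1],alpha=1.6))
p=np.array([577.7,50.5]);cr=lambda q:((proj("side",q)-[170,185]+.5)*6).round(0)
for a in(66,71,76,81,86):
    d=np.array([np.cos(np.radians(a)),np.sin(np.radians(a))]);print(a,"head",cr([*(p+28.5*d),st["eef_pos"][2]-2.6+12]))
n=np.array([.2397,.9709]);print("spindle top",cr([*p,106]),"knob home",cr([*(p+95*n),80]),cr([*(p+95*n),67]))
c=big(masks(s)["red"],(180,240,215,280));M=cv2.moments(c);q=np.array([M["m10"],M["m01"]])/M["m00"];print("knob seen",(q-[170,185]+.5)*6,ray("side",q,67))
E
```

```text
[577.72  50.49  67.7 ] [ 3.14 -0.    0.54] 0.4789542230835303 29.99991218559444 [-0.16 -0.02 -0.4 ] [-0.    0.01 -0.03]
66 head [320. 298.]
71 head [324. 303.]
76 head [328. 307.]
81 head [332. 311.]
86 head [337. 314.]
spindle top [386. 213.] knob home [172. 398.] [177. 421.]
knob seen [183.96 418.72] [599.15 140.39  67.  ]
```

View pics/s5.png

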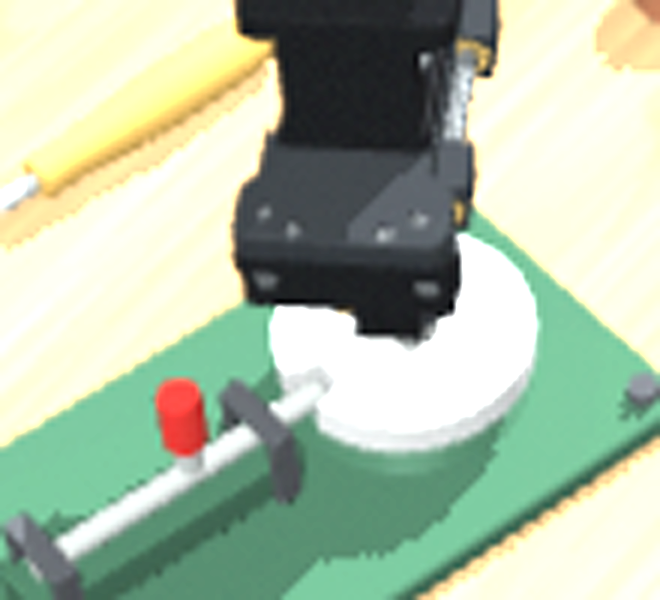

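The collar sits over the spindle above the disc, with a brass fragment visible at (345,310). The knob at (184,419) matches its predicted home position. I'll make one numeric check of the screw direction.

```bash
python3 - <<'E'
from h import *
s=cv2.imread("pics/s4raw.png")[:,:,::-1].copy();n=read_camera("side")
for nm,im,box,z in(("s4",s,(215,205,240,222),133.5),("s5",n,(215,225,240,245),65.1)):
    h=cv2.cvtColor(im,cv2.COLOR_RGB2HSV);x0,y0,x1,y1=box
    k=cv2.inRange(h[y0:y1,x0:x1],(12,110,60),(28,255,255));N,_,st,ce=cv2.connectedComponentsWithStats(k)
    print(nm,[(st[i][:5]+[x0,y0,0,0,0]).tolist() for i in range(1,N)])
    for a in(61,66,71,76,81,86,91):
        d=np.array([np.cos(np.radians(a)),np.sin(np.radians(a)),0]);t=np.array([-d[1],d[0],0])
        P=np.array([proj("side",np.array([577.7,50.5 if nm=="s5" else 51.2,z+12])+r*d+5*(np.cos(f)*t+[0,0,np.sin(f)])) for f in np.linspace(0,6.28,40) for r in(23,28.5)])+[1.2,-.4]
        print(a,P.min(0),P.max(0))
E
```

```text
s4 [[221, 213, 5, 4, 14]]
61 [219.73 207.93] [224.1  213.44]
66 [220.04 208.6 ] [224.7  214.17]
71 [220.45 209.25] [225.37 214.85]
76 [220.95 209.87] [226.1  215.49]
81 [221.56 210.46] [226.89 216.07]
86 [222.26 211.  ] [227.74 216.6 ]
91 [223.05 211.49] [228.63 217.06]
s5 []
61 [222.75 229.97] [226.93 235.25]
66 [223.04 230.65] [227.5  235.98]
71 [223.43 231.29] [228.14 236.65]
76 [223.92 231.91] [228.85 237.28]
81 [224.5  232.49] [229.6  237.85]
86 [225.17 233.04] [230.41 238.38]
91 [225.93 233.53] [231.27 238.83]
```

```bash
python3 -c "
from cell import *
print(job_done())"
```

```text
the job is handed in; nothing more can be done
None
```

I turned the spindle to face the bolt, slid the bolt home, and handed in with the collar held level over the spindle, clear of the disc. Its screw faces the flat to within about 4° by camera; the verdict did not come back.

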